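# Put a heating circuit into service

## Task

Put the heating circuit into service: swing the isolating valve's sleeved lever, still lying across the pipe, fully open in line with the pipe, and bring the mixing valve's lever in line with the set-mark clip on the rim of its dial. Only when both valves are set, start the pump at the controller by pressing three keys fully down one at a time: the round on/off key, then the square key next to the long bar, then the long bar. Press no other key, leave the set-mark where it is clamped and do not disturb the loose things standing about.

Things in the scene. Friction and masses are not known exactly. Their poses are not given: they have to be found in the camera images.
- mixing_set: Copper heating pipework. Origin on the worktop; z up, y along its pipes, x away from the robot, yaw within 0.17. Lower 28 mm pipe along y at x 0, 100 mm high: riser (y 250 mm), isolating ball valve (150), mixing valve (0), pump (-165, motor to +x), gauge (-252, top 174 high), riser (-280). Lagged pipe, 46 mm thick, along y at x 88, 290 high, above the levers.
- iso_lever (a joint): Isolating ball valve's lever: 0 = shut, across the pipe, pointing up the slope away from the robot; 1.571 = fully open, at its stop, along the pipe pointing to the mixing set's +y. Starts at 0 to 0.3. Stays where left; takes 0.35 N m (4 N at the grip). Its stem leans 30 degrees from vertical towards the mixing set's -x, so the lever swings in a plane sloping 30 degrees.
- iso_grip (a point): On the isolating lever (cranked steel, grey sleeve 17 mm wide, 11 thick, 60 long): mid-thickness, 84 mm from the stem's axis, 60 mm out from the pipe's axis; sleeve ends 27 mm farther out. x along the lever outwards, z along the stem away from the valve, y the way it moves as the joint grows. Free for 30 mm along -z. The lagged pipe bars a vertical tool: reach in along the stem.
- mix_lever (a joint): Mixing valve's lever, stops at -0.785 and 0.785: 0 = pointing straight up the slope, away from the robot; grows towards the mixing set's +y. Starts at -0.78 to -0.2. Stays where left; takes 0.3 N m (4 N at the grip). Its stem leans 30 degrees from vertical towards the mixing set's -x, like the isolating valve's.
- mix_grip (a point): On the mixing lever (black plastic arm 18 mm wide, 12 thick, over a white round dial 96 mm across): mid-thickness, 84 mm from the stem's axis, 60 mm out from the pipe's axis; the arm ends 32 mm farther out. Axes as iso_grip. Free for 30 mm along -z beyond 60 mm from the stem's axis. Behind it a 22 mm pipe stands at x 88 mm, y 0 of the mixing set, up to the lagged pipe.
- set_mark (a joint): Angle of the set-mark on the mixing valve's dial, same axis, zero and sense as mix_lever: the lever is on the mark when both joints read the same. Between 0.12 and 0.75. Clamped; leave it. (On the lagged pipe, at y 75 mm of the mixing set, stands a brass air vent 34 mm thick, up to 371 mm high.)
- mark_tip (a point): Outer end of the set-mark: a dark steel clip 9 mm wide (11 mm at the rim) clamped over the rim of the white dial, from 37 to 57 mm from the stem's axis, 8 mm proud of the dial and 5 mm below the lever's underside, so the lever passes over it. x points outwards from the stem's axis through the mark, z along the stem.
- controller: White box on a bracket, left or right of the robot; origin on the worktop under the face's middle (55 mm high). Face 216 mm wide (y), 125 mm up the slope, sloping 25 degrees towards -x and up; top edge 81 mm high. Display above, below it a row of four grey keys, from +y: round, square, square, long bar; each 8 mm proud, 5 mm travel into the face, springs back; 1.5 N to start, 4 N fully down.
- key_round (a joint): Travel of the round on/off key (23 mm across), 0 up, 0.005 fully down.
- key_left (a joint): Travel of the square key (18 mm) next to the round one: hot-water circuit, not to be pressed. 0 up, 0.005 down.
- key_right (a joint): Travel of the square key (18 mm) next to the long bar: heating circuit. 0 up, 0.005 fully down.
- key_bar (a joint): Travel of the long bar key (46 by 18 mm): start. 0 up, 0.005 fully down.
- key_round_top (a point): Centre of the top of key_round (y 78 mm on the controller); z out of the face, y along the row towards the round key.
- key_left_top (a point): Centre of the top of key_left (y 34 mm on the controller); z out of the face, y along the row towards the round key.
- key_right_top (a point): Centre of the top of key_right (y -8 mm on the controller); z out of the face, y along the row towards the round key.
- key_bar_top (a point): Centre of the top of key_bar (y -67 mm on the controller); z out of the face, y along the row towards the round key.
- fittings_tray: Open grey tray of pipe fittings, 120 x 190 x 60 mm, fixed; it stands on the side where the controller does not. Origin under its centre.
- inhibitor: White plastic bottle, 60 mm across, 170 mm tall, standing before the pipes between the two valves; origin at the centre of its underside. Leave alone.
- paste: Small tin of jointing paste, pale label, 54 mm across, 55 mm tall, before the mixing valve; origin under its centre. Leave alone.
- brass_elbow: Loose brass elbow fitting, 34 mm across, 43 mm tall, under the pipe between the valves; origin under its upright leg. Leave alone.
- spanner: Spanner 160 mm long, lying in front of the robot; origin under its middle, x along it. Leave alone.
- driver: Screwdriver 200 mm long, lying behind the pipes; origin under its middle, x along it. Leave alone.
- mug: White mug 80 mm across, 92 mm tall, at the left rear; origin under its centre. Leave alone.
- tape: Roll of white tape 90 mm across, 24 mm tall, at the right rear; origin under its centre. Leave alone.

How it is judged:
By the outcome, as a careful person would: the job done as asked, in the order asked, and still so for the second after the job is handed in, with the robot touching nothing.
It also fails if it takes over 59 s, if anything falls off the work surface, if the arm or the gripper's body presses on something with over 40 N, if the wrist force passes 120 N, or if a joint passes its speed limit or range.

## Robot

A 6-joint arm with a two-finger parallel gripper is mounted at the origin on the work surface. World frame = base frame: x ahead of the robot, y to its left, z up, the work surface at z = 0. Lengths are in m, angles in rad, forces in N, time in s.
With the tool pointing down it reaches from about 0.275 to 0.75 m from the base axis. Payload 10.2 kg.
Tool frame: the origin (TCP) lies on the centre line of the jaws, within the pads' length; the fingertips stand arm.tcp_to_tips ahead of it and the grasp point (between the pads) is the TCP (arm.tcp_to_tips is the distance from the TCP to the fingertips, in m); z points along the fingers, y is the line along which they close (so a half turn about z gives the same grasp; the last joint's range is limited). The gripper opens to 85 mm and grips with 20 to 120 N. Pads are 22 mm wide; open, the fingers measure 114 mm over their backs; the gripper's body (76 mm by 85 mm) begins 54 mm behind the grasp point. The pads swing forward as they close: fully open they stand 13 mm farther back than shut.
Start: joints at [-1.559, 0.313, 1.498, -0, 1.331, -0.223], TCP at [0.122, -0.511, 0.25] pointing down, gripper open.
Joint ranges: [-2.94, 2.94], [-0.97, 2.17], [0.19, 2.56], [-1.23, 4.37], [0.02, 3.11], [-2.88, 2.88]. Speed limits (rad/s): [2.39, 2.39, 3.01, 3.14, 3.14, 3.14].

## Interface

Orientations are given as a unit quaternion [w, x, y, z].
In Python, from station import observe, optics, close_job, arm gives the robot as it stands.
- The arm moves only by the tool drive_tool, never from a script. Its argument "deltas" is text: rows parted by semicolons, each of 7 numbers parted by spaces: the turn, a rotation vector about the world's x, y, z in rad, then the shift along the world's x, y, z in m, then the closure, from -1 (fully open) to 1 (shut). In form: rx ry rz dx dy dz jaw; .... A call has 1 to 12 rows; each row shifts and turns the commanded pose from where the row before left it; what a row does not reach is not made up. A row lasts 1/10 s, in which the tool goes at most 50 mm and 8.59 degrees, less where a joint would pass 70% of its speed; a pose out of reach is approached as far as the arm can. A call with a gripper value outside its range is refused whole. The fingers move at their own pace and stop on an object; the grip force is fixed at half the most. Time passes only in rows, so rows that do not move let the fingers close. It gives the time, the measured TCP pose, the force, the opening and the grip force at its end, in the units of the state.
- observe(): the state, without advancing time (a new reading comes with each control period).
- optics.capture(name): name is "scene" or "top"; returns a dict with "color" (420x560x3 uint8, red, green, blue), "z_map" (420x560 float32, m along the optical axis (not along the pixel's ray), 0 where there is no reading), "fx", "fy", "cx", "cy" (pixels), "k1" (the pictures are not rectified: a ray, as slopes to the right and down, at radius r is drawn at 1 + k1 r^2 times it, then the intrinsics apply), "rvec" (rotation vector, rad) and "tvec" (3), from world to camera coordinates, as OpenCV has them. Camera axes: x right, y down, z forward; pixel columns grow to the right and rows downward; lengths in m; the calibration is good to about 2 mm. A picture is of the moment at which its call begins.
- close_job(): hands the job in; it is judged then, once.
Trained networks look in the newest picture that a camera, given by its name, has taken for a name from the list of things; names that differ only in an ending like _2 or _b are one class to them, and where a whole thing is asked for, a point or a joint stands for the part that bears it (a point fixed in the world has none). Each returns a list of dicts, best first, with "confidence" (0 to 1); they miss things now and then, are a little off and sometimes report something else, mostly with a low value. They report only what shows in the picture. A call takes as long as a camera call.
- optics.silhouettes(camera, target): "mask" (420x560 bool, what is visible of it) and "rect" ([left, top, right, bottom] in pixels, round what is visible of it).
The state is a dict: "time": time; "joint_pos": joint angles; "joint_vel": joint speeds; "joint_torque": joint torques, N m; "position": TCP position; "tool_rot": TCP orientation; "ft_force": force on the tool from outside, world axes, zero at the start; "ft_torque": the same for the moment, N m; "grip_width": finger opening in m; "finger_force": force on a finger pad.
Only numpy, scipy, OpenCV 4.12 (cv2) and the standard library are available. Lean on these libraries where they do the work, as an engineer would, in place of code of your own. Each camera call takes 0.05 s, during which the arm holds its last target. There are 200 camera calls.

## Working session

There is one attempt and no reset: what is moved stays moved. The work goes in short steps, Python scripts to look and compute and a tool call to move; the robot and the scene stay as the last step left them, time stands still between calls to the robot, and variables do not carry over. Pictures are saved under pics/ and viewed, at most 10 in all, crops included, and the job is handed in when it is done.

Besides the shell and the picture viewer there is one more tool, called after "Call:" as name(argument=value, ...) on one line, values as JSON. drive_tool: Moves the arm, as the interface text tells. Its arguments: {"type":"object","properties":{"deltas":{"type":"string"}},"required":["deltas"]}

```bash
ls; mkdir -p pics; cat > h.py <<'E'
import numpy as np, cv2
from station import observe, optics, close_job, arm
from scipy.spatial.transform import Rotation as R
def cloud(c):
    h,w=c["z_map"].shape
    u,v=np.meshgrid(np.arange(w),np.arange(h))
    xd=(u-c["cx"])/c["fx"]; yd=(v-c["cy"])/c["fy"]
    x,y=xd.copy(),yd.copy()
    for _ in range(10):
        s=1+c["k1"]*(x*x+y*y); x=xd/s; y=yd/s
    z=c["z_map"]; P=np.stack([x*z,y*z,z],-1)
    Rm=cv2.Rodrigues(np.array(c["rvec"],float))[0]
    return (P-np.array(c["tvec"]).ravel())@Rm
def proj(c,p):
    Rm=cv2.Rodrigues(np.array(c["rvec"],float))[0]
    q=np.atleast_2d(p)@Rm.T+np.array(c["tvec"]).ravel(); a=q[:,:2]/q[:,2:]
    a=a*(1+c["k1"]*(a**2).sum(1,keepdims=True))
    return a*[c["fx"],c["fy"]]+[c["cx"],c["cy"]]
E
python3 - <<'E'
from h import *
import pickle
print(observe(), arm.tcp_to_tips)
D={}
for n in("scene","top"):
    c=optics.capture(n); D[n]=c
    cv2.imwrite(f"pics/{n}0.png",c["color"][:,:,::-1])
    P=cloud(c); ok=c["z_map"]>0
    Rm=cv2.Rodrigues(np.array(c["rvec"],float))[0]; print(n,"cam at",-Rm.T@np.array(c["tvec"]).ravel())
    for t in["mixing_set","iso_lever","mix_lever","set_mark","controller","key_round","key_left","key_right","key_bar","fittings_tray","inhibitor","paste","mug"]:
        for d in optics.silhouettes(n,t)[:2]:
            m=d["mask"]&ok; D[n,t]=D.get((n,t),d)
            print(n,t,round(d["confidence"],2),d["rect"],m.sum(),np.median(P[m],0).round(4) if m.any() else None)
pickle.dump(D,open("d0.pkl","wb"))
E
```

```text
pics
{'time': 0.0, 'joint_pos': array([-1.55940408e+00,  3.13446940e-01,  1.49844568e+00,  5.85925749e-06,
        1.33103519e+00, -2.23381200e-01]), 'joint_vel': array([ 5.01580449e-05, -4.23253411e-04,  1.04984276e-03,  1.42564730e-03,
        1.06763876e-03,  5.86638488e-04]), 'joint_torque': array([-3.27529660e-04, -4.12261891e+01, -2.59742206e+01, -1.85993872e-04,
        4.16453855e-03,  3.64220330e-05]), 'position': array([ 0.12212315, -0.51034768,  0.2497334 ]), 'tool_rot': array([-6.63533821e-04,  9.93117947e-01,  1.17116597e-01,  7.34569154e-05]), 'ft_force': array([-0.54529451, -0.09221032,  0.6766655 ]), 'ft_torque': array([-0.03318176,  0.01860174,  0.03031709]), 'finger_force': 0.0, 'grip_width': 0.08541333711006581} 0.019
scene cam at [ 0.59674995 -0.53262191  1.0178152 ]
scene mixing_set 0.65 [259.5, 92.6, 346.4, 350.1] 10049 [ 0.6683 -0.1583  0.1677]
scene iso_lever 0.53 [275.0, 145.3, 309.5, 171.5] 256 [0.622  0.0997 0.1841]
scene iso_lever 0.28 [286.0, 202.0, 296.8, 208.8] 47 [ 0.6232 -0.0437  0.1645]
scene mix_lever 0.6 [265.6, 200.7, 309.7, 226.7] 419 [ 0.6007 -0
[... 1588 characters left out ...]
[ 0.4146 -0.2609  0.0516]
top key_right 0.19 [359.3, 237.8, 449.7, 291.7] 4187 [ 0.4473 -0.2898  0.0578]
top key_bar 0.72 [422.6, 272.4, 439.2, 280.9] 127 [ 0.4201 -0.3591  0.0517]
top key_bar 0.28 [299.6, 171.5, 338.4, 217.6] 553 [ 0.6    -0.0753  0.1742]
top fittings_tray 0.6 [132.3, 245.8, 211.2, 303.3] 3811 [0.4325 0.296  0.022 ]
top inhibitor 0.94 [266.4, 229.9, 294.0, 259.2] 548 [0.4976 0.0154 0.1165]
top inhibitor 0.6 [304.6, 169.0, 340.2, 218.9] 597 [ 0.6003 -0.0753  0.1725]
top paste 0.56 [293.9, 238.4, 315.4, 257.4] 358 [ 0.4965 -0.0395  0.0547]
top mug 0.9 [118.8, 183.1, 162.5, 218.5] 1184 [0.6203 0.3927 0.0431]
top mug 0.4 [369.1, 273.5, 383.7, 284.6] 68 [ 0.4129 -0.2164  0.0514]
```

```bash
python3 - <<'E'
import cv2
a=cv2.imread("pics/top0.png")[115:305,170:460]
cv2.imwrite("pics/topc.png",cv2.resize(a,None,fx=2.75,fy=2.75,interpolation=cv2.INTER_CUBIC))
a=cv2.imread("pics/scene0.png")[85:375,190:360]
cv2.imwrite("pics/scenec.png",cv2.resize(a,None,fx=2,fy=2,interpolation=cv2.INTER_CUBIC))
E
```

```text
(no output)
```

View pics/topc.png

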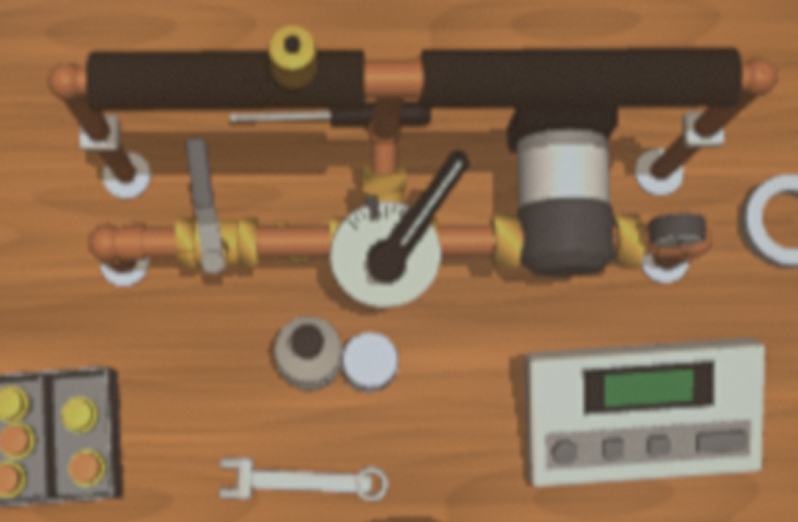

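View pics/scenec.png

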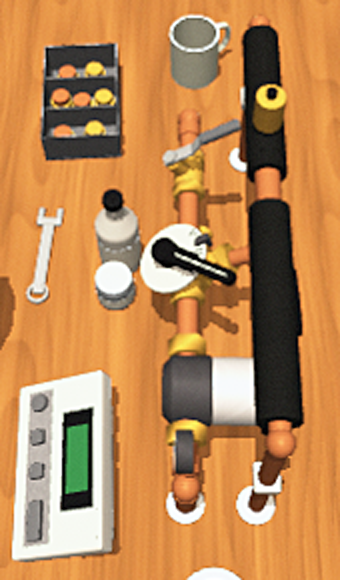

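The top crop shows the iso lever running from (210,265) to (195,140). The mixing lever's hub is at (385,262) and its tip at (460,160), and the clip is at (373,208). The controller is on the right with its keys in a row, round key at (565,450) to bar at (722,440).

Next I fit the poses.

```bash
cat > fit.py <<'E'
from h import *
import pickle
from scipy.optimize import least_squares
D=pickle.load(open("d0.pkl","rb"))
for n in("top","scene"):
    c=D[n];P=cloud(c);ok=c["z_map"]>0
    # lagged pipe: upper surface points
    col=c["color"].astype(int)
    m=ok&(P[...,2]>.285)&(P[...,2]<.33)&(P[...,0]>.6)&(P[...,0]<.8)&(col.max(2)<90)
    Q=P[m]
    def f(p): # axis x = p0 + p1*y ; z=.29 ; radius .023
        d=(Q[:,0]-p[0]-p[1]*Q[:,1])/np.hypot(1,p[1]); return np.hypot(d,Q[:,2]-.29)-.023
    s=least_squares(f,[.7,0],loss="soft_l1",f_scale=.002)
    print(n,"lag",m.sum(),s.x,np.median(abs(s.fun)),np.median(f(s.x)))
    m=ok&(P[...,2]>.1)&(P[...,2]<.125)&(abs(P[...,0]-.6)<.06)&(P[...,1]>-.3)&(P[...,1]<.27)&(col[...,0]>col[...,2]*1.6)
    Q=P[m]
    def g(p):
        d=(Q[:,0]-p[0]-p[1]*Q[:,1])/np.hypot(1,p[1]); return np.hypot(d,Q[:,2]-.1)-.014
    s2=least_squares(g,[.6,0],loss="soft_l1",f_scale=.002)
    print(n,"low",m.sum(),s2.x,np.median(abs(s2.fun)))
    # dial
    m=ok&(P[...,2]>.1)&(P[...,2]<.18)&(P[...,0]>.5)&(P[...,0]<.66)&(P[...,1]>-.13)&(P[...,1]<.03)&(col.min(2)>130)
    Q=P[m]; 
    a=np.c_[Q[:,:2],np.ones(len(Q))]; k=np.linalg.lstsq(a,Q[:,2],rcond=None)[0]
    print(n,"dial",m.sum(),Q.mean(0),k,np.degrees(np.arctan(np.hypot(*k[:2]))))
    # vent
    m=ok&(P[...,2]>.35)&(P[...,2]<.39)&(P[...,0]>.6)&(P[...,0]<.8)
    print(n,"vent",m.sum(),np.mean(P[m],0),P[m].min(0),P[m].max(0))
    d=D[n,"controller"]["mask"]&ok&(col.min(2)>140); Q=P[d]
    for _ in range(3):
        a=np.c_[Q[:,:2],np.ones(len(Q))]; k=np.linalg.lstsq(a,Q[:,2],rcond=None)[0]
        r=abs(a@k-Q[:,2]); Q=Q[r<max(.004,np.median(r)*2)]
    print(n,"ctl",len(Q),k,"tilt",np.degrees(np.arctan(np.hypot(*k[:2]))),"yaw",np.arctan2(k[1],k[0]),Q.min(0),Q.max(0))
    box=cv2.minAreaRect(np.float32(P[D[n,"controller"]["mask"]&ok][:,:2])); print(box)
E
python3 fit.py
```

```text
top lag 4368 [0.691499   0.01139534] 0.0008468874938912241 -1.628801917474658e-05
top low 1704 [0.60245474 0.01304623] 0.003293367283361489
top dial 800 [ 0.57870064 -0.04822506  0.13447578] [ 0.49315432  0.02122307 -0.14988945] 26.271442954502433
top vent 244 [0.68885789 0.02072709 0.36313162] [0.67469845 0.00497052 0.35003327] [0.70660769 0.03655449 0.37433563]
top ctl 1895 [ 0.45583211  0.022308   -0.13932713] tilt 24.530896164958232 yaw 0.04890006447920276 [ 0.38545052 -0.40026078  0.02821274] [ 0.50320841 -0.18527629  0.08355051]
((0.45059138536453247, -0.30042555928230286), (0.1290905624628067, 0.23241493105888367), 2.540966510772705)
scene lag 3407 [0.6903581  0.00928692] 0.0009098774494078754 0.00045635128839647057
scene low 1321 [0.60525289 0.0089652 ] 0.005759943410211637
scene dial 698 [ 0.5670293  -0.04211787  0.13366933] [ 0.4245512   0.07273571 -0.10400017] 23.303323977466345
scene vent 194 [0.68924851 0.0157033  0.36251539] [0.67329711 0.00304758 0.35023845] [0.7065353  0.03581549 0.37421062]
scene ctl 2342 [ 0.43850232  0.02609646 -0.13080165] tilt 23.714835351151788 yaw 0.05944259404070539 [ 0.3841107  -0.40220235  0.02919956] [ 0.50564638 -0.184489    0.08164148]
((0.4479886591434479, -0.2933540940284729), (0.12197747081518173, 0.21474091708660126), 2.7475218772888184)
```

```bash
cat > ortho.py <<'E'
from h import *
yaw=-.0104; O=np.array([.6024,-.0537,0])
M=R.from_euler("z",yaw).as_matrix()
eu=M@[np.cos(np.pi/6),0,.5]; ey=M@[0,1,0]; es=M@[-.5,0,np.cos(np.pi/6)]
def ortho(c,y0,h,half=.12,s=.0005):
    n=int(2*half/s); a=(np.arange(n)-n/2+.5)*s
    U,V=np.meshgrid(a,a) # cols: -y ; rows: -eu
    B=O+M@[0,y0,.1]+es*h
    W=B-U[...,None]*ey-V[...,None]*eu
    q=proj(c,W.reshape(-1,3)).reshape(n,n,2).astype(np.float32)
    return cv2.remap(c["color"],q[...,0],q[...,1],cv2.INTER_CUBIC)
E
python3 - <<'E'
from ortho import *; import pickle
D=pickle.load(open("d0.pkl","rb"))
rows=[]
for n in("top","scene"):
    r=[]
    for y0,h in((0,.041),(0,.049),(0,.066),(.15,.0655)):
        im=ortho(D[n],y0,h)[80:400,110:370].copy() 
        for rr in (96,):
            cv2.circle(im,(130,160),rr,(255,0,0),1)
        cv2.line(im,(130,160),(130,0),(0,0,255),1)
        cv2.imwrite("/tmp/x.png",im); r.append(cv2.resize(im,(200,246)))
    rows.append(np.hstack(r))
cv2.imwrite("pics/ortho0.png",np.vstack(rows)[:,:,::-1])
E
```

```text
(no output)
```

View pics/ortho0.png

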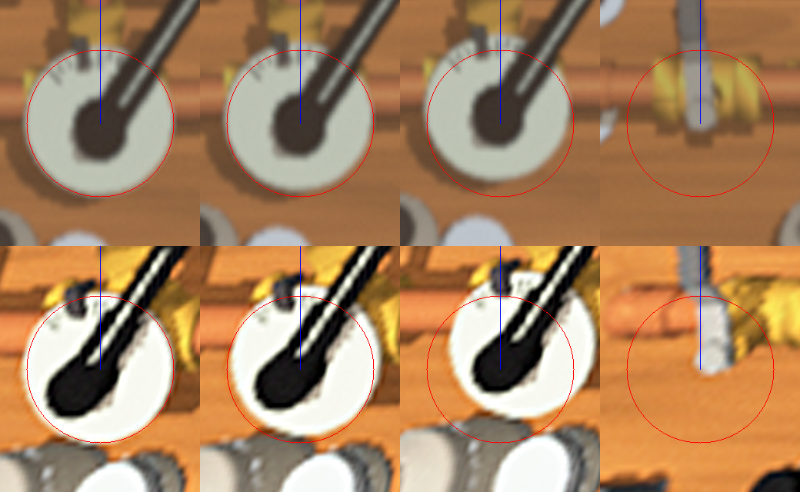

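```bash
cat > meas.py <<'E'
from ortho import *
def prof(c,y0,h,r0,r1,s=.0005):
    im=ortho(c,y0,h,.14,s).astype(float)
    q=np.arange(-1.2,1.9,.01); r=np.arange(r0,r1,s)
    Q,Rr=np.meshgrid(q,r); n=im.shape[0]
    u=n/2-.5-Rr*np.sin(Q)/s; v=n/2-.5-Rr*np.cos(Q)/s
    pr=cv2.remap(im.astype(np.float32),u.astype(np.float32),v.astype(np.float32),cv2.INTER_LINEAR)
    return q,pr.mean(0)
def dark(c,y0,h,r0,r1,lo,hi):
    q,p=prof(c,y0,h,r0,r1); g=p.mean(1); m=(q>lo)&(q<hi)
    t=(g[m].min()+np.median(g[m]))/2; w=np.clip(t-g,0,None)*m
    return (w*q).sum()/w.sum(), (w>0).sum()*.01
if __name__=="__main__":
    import pickle; D=pickle.load(open("d0.pkl","rb"))
    for n in("top","scene"):
        c=D[n]
        for r0,r1 in((.039,.043),(.042,.046),(.046,.050),(.050,.055)):print(n,"mark",r0,dark(c,0,.049,r0,r1,-.1,.6))
        for r0 in(.05,.06,.07,.08,.09,.1):print(n,"lever",r0,dark(c,0,.066,r0,r0+.01,-1,0))
        P=cloud(c);ok=c["z_map"]>0
        for nm,y0 in(("iso_lever",.15),("mix_lever",0)):
            m=D[n,nm]["mask"]&ok; d=P[m]-O-M@[0,y0,.1]
            x=d@eu;y=d@ey;h=d@es; k=(x>.058)&(x<.12)&(abs(h-.065)<.012) if y0 else (h>.05)&(np.hypot(x,y)>.05)
            print(n,nm,k.sum(),"ang",np.median(np.arctan2(y[k],x[k])),"h",np.median(h[k]),"xmax",np.hypot(x,y)[k].max(), "line",np.polyfit(x[k],y[k],1))
E
python3 meas.py
```

```text
top mark 0.039 (np.float64(0.2624643363919506), np.float64(0.19))
top mark 0.042 (np.float64(0.24977054562552362), np.float64(0.17))
top mark 0.046 (np.float64(0.23916803750405352), np.float64(0.17))
top mark 0.05 (np.float64(0.2407512823084813), np.float64(0.18))
top lever 0.05 (np.float64(-0.5036335162729645), np.float64(0.3))
top lever 0.06 (np.float64(-0.49646841857960766), np.float64(0.21))
top lever 0.07 (np.float64(-0.524629800977637), np.float64(0.16))
top lever 0.08 (np.float64(-0.5280933667547334), np.float64(0.12))
top lever 0.09 (np.float64(-0.5135385495492212), np.float64(0.11))
top lever 0.1 (np.float64(-0.526536858847654), np.float64(0.1))
top iso_lever 159 ang 0.09036145625107864 h 0.06489529001123634 xmax 0.11150642016451448 line [0.0821893  0.00080506]
top mix_lever 208 ang -0.5511098396805147 h 0.06601762047856567 xmax 0.11505005244267366 line [-0.57394163 -0.00333162]
scene mark 0.039 (np.float64(0.18578991867311886), np.float64(0.22))
scene mark 0.042 (np.float64(0.19641349119532883), np.float64(0.26))
scene mark 0.046 (np.float64(0.2100992353942279), np.float64(0.26))
scene mark 0.05 (np.float64(0.15877124996233818), np.float64(0.23))
scene lever 0.05 (np.float64(-0.5654403372034088), np.float64(0.33))
scene lever 0.06 (np.float64(-0.4663105840346353), np.float64(0.29))
scene lever 0.07 (np.float64(-0.6042081815697665), np.float64(0.17))
scene lever 0.08 (np.float64(-0.5980767361574051), np.float64(0.18))
scene lever 0.09 (np.float64(-0.5926387937209149), np.float64(0.11))
scene lever 0.1 (np.float64(-0.5874401979391164), np.float64(0.12))
scene iso_lever 128 ang 0.05965086155742927 h 0.06517583382982303 xmax 0.11376269671933598 line [ 0.09286098 -0.00162755]
scene mix_lever 188 ang -0.5671544681585959 h 0.06613779032263042 xmax 0.11772730104071563 line [-0.59629937 -0.00275248]
```

```bash
cat > plan.py <<'E'
from ortho import *
def tgt(y0,q,r,h):
    rad=eu*np.cos(q)+ey*np.sin(q); tan=-eu*np.sin(q)+ey*np.cos(q)
    return O+M@[0,y0,.1]+es*h+rad*r, R.from_matrix(np.c_[rad,-tan,-es])
def cur():
    s=observe(); w,x,y,z=s["tool_rot"]; return np.array(s["position"]),R.from_quat([x,y,z,w]),s
def delta(p,rot,n=1,p0=None,r0=None):
    if p0 is None: p0,r0,_=cur()
    rv=(rot*r0.inv()).as_rotvec()
    print("total rv",rv.round(4),"dp",(p-p0).round(4),"per",n,(rv/n).round(4),((p-p0)/n).round(4))
E
python3 - <<'E'
from plan import *
p,r=tgt(0,-.56,.077,.165); print(p); delta(p,r,18)
p2,_=tgt(0,-.56,.077,.064); delta(p2,r,1,p,r)
p2,_=tgt(.15,.075,.08,.062); print(p2)
E
```

```text
[ 0.57597436 -0.09432871  0.27551351]
total rv [ 0.2055 -0.4969 -0.7863] dp [0.4539 0.4163 0.0252] per 18 [ 0.0114 -0.0276 -0.0437] [0.0252 0.0231 0.0014]
total rv [0. 0. 0.] dp [ 0.0505 -0.0005 -0.0875] per 1 [0. 0. 0.] [ 0.0505 -0.0005 -0.0875]
[0.64210752 0.10188984 0.19358113]
```

Call:
drive_tool(deltas="0.011 -0.028 -0.044 0.025 0.023 0.004 0; 0.011 -0.028 -0.044 0.025 0.023 0.004 0; 0.011 -0.028 -0.044 0.025 0.023 0.004 0; 0.011 -0.028 -0.044 0.025 0.023 0.004 0; 0.011 -0.028 -0.044 0.025 0.023 0.004 0; 0.011 -0.028 -0.044 0.025 0.023 0.004 0; 0.011 -0.028 -0.044 0.025 0.023 0.004 0; 0.011 -0.028 -0.044 0.025 0.023 0.004 0; 0.011 -0.028 -0.044 0.025 0.023 0.004 0; 0.011 -0.028 -0.044 0.025 0.023 0.004 0; 0.011 -0.028 -0.044 0.025 0.023 0.004 0; 0 0 0 0 0 0 0")

```text
time: 2.6
position: [0.3986, -0.2554, 0.2949]
tool_rot: [-0.042, 0.979, -0.124, 0.158]
ft_force: [-1.1, -0.4, -0.6]
grip_width: 0.0426
finger_force: 0.0
```

```bash
python3 - <<'E'
from plan import *
p,r=tgt(0,-.56,.077,.165); delta(p,r,8); s=cur()[2]; print(s["joint_pos"],s["grip_width"])
E
```

```text
total rv [ 0.0852 -0.1895 -0.3031] dp [ 0.1774  0.161  -0.0194] per 8 [ 0.0106 -0.0237 -0.0379] [ 0.0222  0.0201 -0.0024]
[-0.97007077  0.0475022   1.73382706  0.31182984  1.22318209  0.76515122] 0.04255937120090337
```

Call:
drive_tool(deltas="0.011 -0.024 -0.038 0.022 0.02 0 0; 0.011 -0.024 -0.038 0.022 0.02 0 0; 0.011 -0.024 -0.038 0.022 0.02 0 0; 0.011 -0.024 -0.038 0.022 0.02 0 0; 0.011 -0.024 -0.038 0.022 0.02 -0.004 0; 0.011 -0.024 -0.038 0.022 0.02 -0.005 0; 0.011 -0.024 -0.038 0.022 0.02 -0.005 0; 0.011 -0.024 -0.038 0.022 0.02 -0.005 0; 0 0 0 0 0 0 0; 0 0 0 0 0 0 0")

```text
time: 3.6
position: [0.573, -0.0978, 0.275]
tool_rot: [-0.071, 0.927, -0.273, 0.249]
ft_force: [0.2, 0.6, -0.5]
grip_width: 0.0429
finger_force: 0.0
```

```bash
python3 - <<'E'
from plan import *
p,r=tgt(0,-.56,.077,.064); delta(p,r,6); s=cur()[2]; print(s["joint_pos"])
c=optics.capture("top"); c2=optics.capture("scene")
cv2.imwrite("pics/a.png",np.hstack([cv2.resize(c["color"][130:290,260:390],None,fx=2.7,fy=2.7),cv2.resize(c2["color"][120:280,220:350],None,fx=2.7,fy=2.7)])[:,:,::-1])
E
```

```text
total rv [-0.0029  0.0001  0.0016] dp [ 0.0535  0.003  -0.087 ] per 6 [-0.0005  0.      0.0003] [ 0.0089  0.0005 -0.0145]
[-0.46290632  0.18630119  1.67973285  0.30563074  0.820948    1.52324482]
```

View pics/a.png

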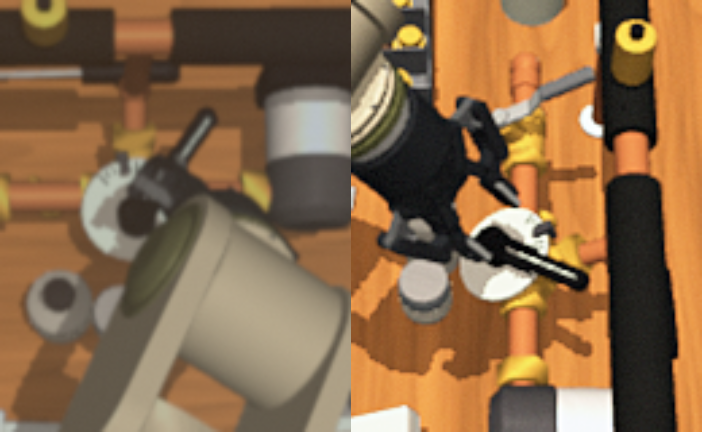

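The gripper sits open over the black lever. In the right half one finger is at (515,195), and the lever runs from (490,240) to (580,280). The fingers line up with it, so I go in and grip.

Call:
drive_tool(deltas="0 0 0 0.009 0.0005 -0.0145 0; 0 0 0 0.009 0.0005 -0.0145 0; 0 0 0 0.009 0.0005 -0.0145 0; 0 0 0 0.009 0.0005 -0.0145 0; 0 0 0 0.009 0.0005 -0.0145 0; 0 0 0 0.009 0.0005 -0.0145 0; 0 0 0 0 0 0 0.3; 0 0 0 0 0 0 1; 0 0 0 0 0 0 1; 0 0 0 0 0 0 1; 0 0 0 0 0 0 1")

```text
time: 4.8
position: [0.627, -0.095, 0.1889]
tool_rot: [-0.071, 0.926, -0.273, 0.25]
ft_force: [-2.1, -2.4, 0.0]
grip_width: 0.0171
finger_force: 61.1
```

```bash
python3 - <<'E'
from plan import *
p0,r0,s=cur(); print(s["joint_pos"],s["ft_torque"],s["ft_force"])
d=p0-O-M@[0,0,.1]; x,y,h=d@eu,d@ey,d@es
print("tcp polar q",np.arctan2(y,x),"r",np.hypot(x,y),"h",h)
r=np.hypot(x,y);q0=np.arctan2(y,x)
Tx=r0.as_matrix()[:,0]; print("tool ang",np.arctan2(Tx@ey,Tx@eu))
n=12; dq=.78/n
P=[tgt(0,q0+dq*i,r,h)[0] for i in range(n+1)]
print("rv/row",(-0*es+dq*es).round(4)); print(np.diff(P,axis=0).round(4))
E
```

```text
[-0.40960801  0.38932459  1.6490724   0.333827    0.63990068  1.51349627] [-0.27442465  0.60916136 -0.17451834] [-2.14926534 -2.40291061  0.01709272]
tcp polar q -0.5557391678810741 r 0.07783508445015583 h 0.06451561757606428
tool ang -0.5640398184154324
rv/row [-0.0325  0.0003  0.0563]
[[ 0.0022  0.0044  0.0013]
 [ 0.002   0.0045  0.0011]
 [ 0.0017  0.0047  0.001 ]
 [ 0.0015  0.0048  0.0008]
 [ 0.0012  0.0049  0.0007]
 [ 0.0009  0.005   0.0005]
 [ 0.0006  0.005   0.0003]
 [ 0.0004  0.005   0.0002]
 [ 0.0001  0.0051  0.    ]
 [-0.0002  0.0051 -0.0002]
 [-0.0005  0.005  -0.0003]
 [-0.0008  0.005  -0.0005]]
```

Call:
drive_tool(deltas="-0.0325 0.0003 0.0563 0.0022 0.0044 0.0013 1; -0.0325 0.0003 0.0563 0.002 0.0045 0.0011 1; -0.0325 0.0003 0.0563 0.0017 0.0047 0.001 1; -0.0325 0.0003 0.0563 0.0015 0.0048 0.0008 1; -0.0325 0.0003 0.0563 0.0012 0.0049 0.0007 1; -0.0325 0.0003 0.0563 0.0009 0.005 0.0005 1; -0.0325 0.0003 0.0563 0.0006 0.005 0.0003 1; -0.0325 0.0003 0.0563 0.0004 0.005 0.0002 1; -0.0325 0.0003 0.0563 0.0001 0.0051 0 1; -0.0325 0.0003 0.0563 -0.0002 0.0051 -0.0002 1; -0.0325 0.0003 0.0563 -0.0005 0.005 -0.0003 1; -0.0325 0.0003 0.0563 -0.0008 0.005 -0.0005 1")

```text
time: 6.0
position: [0.6367, -0.0367, 0.1942]
tool_rot: [0.029, 0.96, 0.101, 0.258]
ft_force: [2.3, -4.8, 0.2]
grip_width: 0.0167
finger_force: 60.8
```

Call:
drive_tool(deltas="0 0 0 0 0 0 1; 0 0 0 0 0 0 1")

```text
time: 6.2
position: [0.6366, -0.0362, 0.1942]
tool_rot: [0.029, 0.961, 0.099, 0.258]
ft_force: [0.2, -1.9, 2.5]
grip_width: 0.0165
finger_force: 61.2
```

```bash
cat >> plan.py <<'E'
def polar(y0=0):
    p0,r0,s=cur(); d=p0-O-M@[0,y0,.1]; x,y,h=d@eu,d@ey,d@es
    Tx=r0.as_matrix()[:,0]
    print("q",np.arctan2(y,x),"r",np.hypot(x,y),"h",h,"tool ang",np.arctan2(Tx@ey,Tx@eu),"F",s["ft_force"],"j",s["joint_pos"].round(2),"w",s["grip_width"])
E
python3 - <<'E'
from meas import *; from plan import polar; import pickle
polar()
for n in("top","scene"):
    c=optics.capture(n); pickle.dump(c,open(f"{n}1.pkl","wb"))
    for r0 in(.05,.09,.098):print(n,"lever",r0,dark(c,0,.066,r0,r0+.012,-.1,.7))
im=np.hstack([ortho(pickle.load(open(f"{n}1.pkl","rb")),0,.066)[80:400,60:420] for n in("top","scene")])
cv2.imwrite("pics/b.png",im[:,:,::-1])
E
```

```text
q 0.22852558068813758 r 0.07859838867262871 h 0.0645184343863012 tool ang 0.21538453062564736 F [ 0.15046509 -1.91981222  2.52565569] j [-0.29  0.39  1.64  0.25  0.62  0.91] w 0.01648743886026701
top lever 0.05 (np.float64(0.30928221913483483), np.float64(0.2))
top lever 0.09 (np.float64(0.2245648379392298), np.float64(0.13))
top lever 0.098 (np.float64(0.21775425773114393), np.float64(0.11))
scene lever 0.05 (np.float64(-0.040833788103828685), np.float64(0.14))
scene lever 0.09 (np.float64(0.16449972231654386), np.float64(0.15))
scene lever 0.098 (np.float64(0.1701736975409578), np.float64(0.15))
```

View pics/b.png

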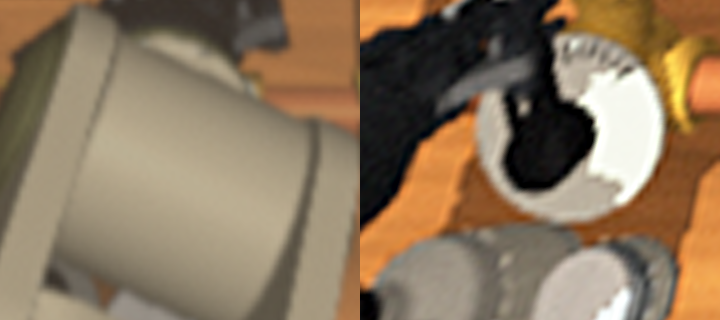

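The arm hides the lever, so I release it, back out along the stem, and move on to the isolating valve before looking again.

Call:
drive_tool(deltas="0 0 0 0 0 0 0; 0 0 0 0 0 0 0; 0 0 0 0 0 0 0; 0 0 0 -0.01 0 0.0173 0; 0 0 0 -0.01 0 0.0173 0; 0 0 0 -0.01 0 0.0173 0; 0 0 0 -0.01 0 0.0173 0; 0 0 0 -0.01 0 0.0173 0; 0 0 0 0 0 0 0")

```text
time: 7.2
position: [0.5863, -0.0362, 0.282]
tool_rot: [0.029, 0.96, 0.099, 0.259]
ft_force: [0.4, -0.5, 0.4]
grip_width: 0.0427
finger_force: 0.0
```

```bash
python3 - <<'E'
from plan import *
polar()
p,r=tgt(.15,.075,.08,.163); delta(p,r,8)
E
```

```text
q 0.22205404958592584 r 0.0788129881647302 h 0.16577073985039306 tool ang 0.2159735228740357 F [ 0.44187109 -0.54690229  0.44459057] j [-0.33  0.19  1.66  0.22  0.8   0.92] w 0.04270117906434743
total rv [ 0.0697  0.0032 -0.1225] dp [ 0.0053  0.1386 -0.001 ] per 8 [ 0.0087  0.0004 -0.0153] [ 0.0007  0.0173 -0.0001]
```

Call:
drive_tool(deltas="0.0145 0.0006 -0.0255 0.001 0.028 0 0; 0.0145 0.0006 -0.0255 0.001 0.028 0 0; 0.0145 0.0006 -0.0255 0.001 0.028 0 0; 0.0145 0.0006 -0.0255 0.001 0.028 0 0; 0.0145 0.0006 -0.0255 0.001 0.028 0 0; 0 0 0 0 0 0 0")

```text
time: 7.8
position: [0.591, 0.1067, 0.2783]
tool_rot: [0.009, 0.966, 0.03, 0.256]
ft_force: [0.2, -0.3, 0.2]
grip_width: 0.0427
finger_force: 0.0
```

```bash
python3 - <<'E'
from meas import *; from plan import *; import pickle
polar(.15)
p,r=tgt(.15,.075,.08,.062); delta(p,r,6)
for n in("top","scene"):
    c=optics.capture(n); pickle.dump(c,open(f"{n}1.pkl","wb"))
    for r0 in(.06,.07,.08,.09,.098):print(n,"lever",r0,dark(c,0,.066,r0,r0+.012,-.1,.5))
im=np.hstack([np.hstack([ortho(pickle.load(open(f"{n}1.pkl","rb")),0,h)[20:340,140:340] for h in(.049,.066)]) for n in("top","scene")])
cv2.imwrite("pics/c.png",im[:,:,::-1])
E
```

```text
q 0.13164170180658613 r 0.07854509515896281 h 0.16090483037216546 tool ang 0.07111097365536895 F [ 0.20583833 -0.26888931  0.22092773] j [-0.02  0.23  1.62  0.01  0.78  1.48] w 0.04268418325450324
total rv [-0.0051 -0.0051  0.0016] dp [ 0.0511 -0.0048 -0.0847] per 6 [-0.0008 -0.0009  0.0003] [ 0.0085 -0.0008 -0.0141]
top lever 0.06 (np.float64(0.24494222886828682), np.float64(0.14))
top lever 0.07 (np.float64(0.23931603906162463), np.float64(0.14))
top lever 0.08 (np.float64(0.23165648288800733), np.float64(0.13))
top lever 0.09 (np.float64(0.227308777404574), np.float64(0.13))
top lever 0.098 (np.float64(0.2175496754757341), np.float64(0.1))
scene lever 0.06 (np.float64(0.12400048079621714), np.float64(0.2))
scene lever 0.07 (np.float64(0.14616135168766936), np.float64(0.19))
scene lever 0.08 (np.float64(0.1570088471725369), np.float64(0.19))
scene lever 0.09 (np.float64(0.16110579613637846), np.float64(0.17))
scene lever 0.098 (np.float64(0.17044392791778634), np.float64(0.15))
```

View pics/c.png

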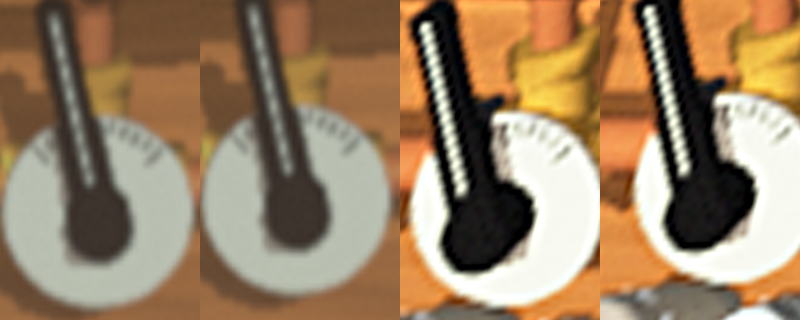

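The lever now covers the clip. It reads about 0.22 against roughly 0.23 for the mark. I remove the centre bias per camera with the dial circle, then compare the two angles.

```bash
cat > rel.py <<'E'
from meas import *; import pickle
D=pickle.load(open("d0.pkl","rb")); s=.0005
def center(c):
    im=ortho(c,0,.041,.12,s).astype(float).min(2); n=im.shape[0]
    a=(np.arange(n)-n/2+.5)*s; E=[]
    for q in np.arange(1.2,2*np.pi-1.2,.03):
        r=np.arange(.040,.057,.00025)
        v=cv2.remap(im.astype(np.float32),np.float32(n/2-.5-r*np.sin(q)/s)[None],np.float32(n/2-.5-r*np.cos(q)/s)[None],cv2.INTER_LINEAR)[0]
        g=np.diff(cv2.GaussianBlur(v[None],(9,1),0)[0]); i=g.argmin()
        if g[i]<-2: E.append([r[i]*np.cos(q),r[i]*np.sin(q)])
    E=np.array(E)
    from scipy.optimize import least_squares
    f=least_squares(lambda p:np.hypot(E[:,0]-p[0],E[:,1]-p[1])-p[2],[0,0,.048],loss="soft_l1",f_scale=.0005)
    return f.x,len(E)
def corr(q,r,ctr):
    return np.arctan2(r*np.sin(q)-ctr[1],r*np.cos(q)-ctr[0])
for n in("top","scene"):
    x,k=center(D[n]); c1=pickle.load(open(f"{n}1.pkl","rb")); x1,k1=center(c1)
    print(n,"ctr",x,k,"now",x1,k1)
    print(" mark",[round(float(corr(dark(D[n],0,.049,r,r+.004,-.1,.6)[0],r+.002,x)),3) for r in(.042,.045,.048,.051)])
    for nm,c,lo,hi in(("before",D[n],-1,0),("now",c1,-.1,.5)):
        print(" lever",nm,[round(float(corr(dark(c,0,.066,r,r+.01,lo,hi)[0],r+.005,x)),3) for r in(.07,.08,.09,.1)])
E
python3 rel.py
```

```text
top ctr [0.00094354 0.00049846 0.04801124] 130 now [0.00087801 0.00047976 0.04798325] 130
 mark [0.244, 0.235, 0.232, 0.238]
 lever before [-0.537, -0.539, -0.523, -0.535]
 lever now [0.237, 0.23, 0.226, 0.214]
scene ctr [0.00046389 0.00144585 0.04872537] 130 now [0.00050391 0.00145636 0.04874748] 130
 mark [0.166, 0.184, 0.165, 0.12]
 lever before [-0.623, -0.615, -0.608, -0.601]
 lever now [0.127, 0.139, 0.146, 0.16]
```

```bash
cat > stripe.py <<'E'
from rel import *
def stripe(c,q0,x):
    o=[]
    for r in np.arange(.04,.1,.006):
        q,p=prof(c,0,.066,r,r+.006); g=p.mean(1); m=abs(q-q0)<.009/r*.75
        b=np.median(g[m]); w=np.clip(g-np.percentile(g[m],60),0,None)*m
        qq=(w*q).sum()/w.sum(); qq=corr(qq,r+.003,x); o.append(((r+.003)*np.cos(qq),(r+.003)*np.sin(qq)))
    o=np.array(o); k=np.polyfit(o[:,0],o[:,1],1)
    return np.arctan2(o[:,1],o[:,0]).round(3),"slope ang",round(float(np.arctan(k[0])),3),"off mm",k[1]*1e3
if __name__=="__main__":
  for n in("top","scene"):
    x,_=center(D[n]); c1=pickle.load(open(f"{n}1.pkl","rb"))
    print(n,"before",stripe(D[n],-.55,x)); print(n,"now",stripe(c1,.21,x))
E
python3 stripe.py | grep -v -e mark -e ctr -e lever
```

```text
top before (array([-0.58 , -0.582, -0.584, -0.583, -0.583, -0.584, -0.584, -0.582,
       -0.583, -0.585]), 'slope ang', -0.586, 'off mm', np.float64(0.24108922430786334))
top now (array([0.224, 0.222, 0.224, 0.221, 0.223, 0.221, 0.222, 0.22 , 0.221,
       0.22 ]), 'slope ang', 0.218, 'off mm', np.float64(0.2787996418078172))
scene before (array([-0.578, -0.579, -0.579, -0.581, -0.581, -0.582, -0.581, -0.581,
       -0.585, -0.58 ]), 'slope ang', -0.584, 'off mm', np.float64(0.2818676060349227))
scene now (array([0.239, 0.236, 0.234, 0.232, 0.231, 0.229, 0.228, 0.228, 0.228,
       0.227]), 'slope ang', 0.218, 'off mm', np.float64(0.908638857577594))
```

The lever stands at 0.22 and the mark at about 0.225 to 0.235, so the mixing valve is set. Next is the isolating lever.

Call:
drive_tool(deltas="0 0 0 0.0085 -0.0008 -0.0141 0; 0 0 0 0.0085 -0.0008 -0.0141 0; 0 0 0 0.0085 -0.0008 -0.0141 0; 0 0 0 0.0085 -0.0008 -0.0141 0; 0 0 0 0.0085 -0.0008 -0.0141 0; 0 0 0 0.0085 -0.0008 -0.0141 0; 0 0 0 0 0 0 0.3; 0 0 0 0 0 0 1; 0 0 0 0 0 0 1; 0 0 0 0 0 0 1; 0 0 0 0 0 0 1")

```text
time: 9.0
position: [0.6416, 0.0991, 0.1945]
tool_rot: [0.009, 0.966, 0.028, 0.256]
ft_force: [5.0, 3.1, -8.5]
grip_width: 0.016
finger_force: 58.4
```

```bash
cat > arc.py <<'E'
from plan import *; import sys
polar(.15)
q1=float(sys.argv[1]); n=int(sys.argv[2])
p0,r0,_=cur(); d=p0-O-M@[0,.1508,.1]; x,y,h=d@eu,d@ey,d@es; r=np.hypot(x,y);q0=np.arctan2(y,x)
print(q0,r); dq=(q1-q0)/n
print("rv",(dq*es).round(4)); print(np.diff([tgt(.1508,q0+dq*i,.081 if i else r,h)[0] for i in range(n+1)],axis=0).round(4))
E
python3 arc.py 1.59 14
```

```text
q 0.04031143084100854 r 0.0799282461189373 h 0.06301871629488712 tool ang 0.06777679213972414 F [ 5.04041621  3.11602885 -8.53909548] j [-0.03  0.42  1.59  0.02  0.62  1.47] w 0.015994140265681456
0.030306882967406766 0.07990000430920058
rv [-0.0557  0.0006  0.0965]
[[ 0.0004  0.009   0.0002]
 [-0.0014  0.0089 -0.0009]
 [-0.0023  0.0086 -0.0014]
 [-0.0031  0.0083 -0.0018]
 [-0.0039  0.0078 -0.0023]
 [-0.0046  0.0073 -0.0027]
 [-0.0053  0.0066 -0.0031]
 [-0.0059  0.0059 -0.0034]
 [-0.0064  0.0051 -0.0037]
 [-0.0069  0.0043 -0.004 ]
 [-0.0072  0.0033 -0.0042]
 [-0.0075  0.0024 -0.0044]
 [-0.0077  0.0014 -0.0045]
 [-0.0078  0.0004 -0.0045]]
```

Call:
drive_tool(deltas="-0.0536 0.0006 0.0928 0.0004 0.009 0.0002 1; -0.0536 0.0006 0.0928 -0.0014 0.0089 -0.0009 1; -0.0536 0.0006 0.0928 -0.0023 0.0086 -0.0014 1; -0.0536 0.0006 0.0928 -0.0031 0.0083 -0.0018 1; -0.0536 0.0006 0.0928 -0.0039 0.0078 -0.0023 1; -0.0536 0.0006 0.0928 -0.0046 0.0073 -0.0027 1; -0.0536 0.0006 0.0928 -0.0053 0.0066 -0.0031 1; -0.0536 0.0006 0.0928 -0.0059 0.0059 -0.0034 1; -0.0536 0.0006 0.0928 -0.0064 0.0051 -0.0037 1; -0.0536 0.0006 0.0928 -0.0069 0.0043 -0.004 1")

```text
time: 10.0
position: [0.603, 0.169, 0.1718]
tool_rot: [0.143, 0.815, 0.519, 0.214]
ft_force: [10.3, -13.1, -11.0]
grip_width: 0.0157
finger_force: 58.2
```

```bash
python3 arc.py 1.59 5
```

```text
q 1.1282302267422986 r 0.08040313764729028 h 0.06303715878960169 tool ang 1.1463162395504622 F [ 10.30125046 -13.10621688 -11.03267407] j [ 0.11  0.41  1.67 -0.13  0.55  0.64] w 0.01568708079783975
1.1239304681191964 0.07968094966799368
rv [-0.0466  0.0005  0.0807]
[[-0.0055  0.0042 -0.0032]
 [-0.0062  0.0023 -0.0036]
 [-0.0064  0.0017 -0.0037]
 [-0.0065  0.001  -0.0037]
 [-0.0065  0.0003 -0.0038]]
```

Call:
drive_tool(deltas="-0.042 0.0005 0.0727 -0.0055 0.0042 -0.0032 1; -0.042 0.0005 0.0727 -0.0062 0.0023 -0.0036 1; -0.042 0.0005 0.0727 -0.0064 0.0017 -0.0037 1; -0.042 0.0005 0.0727 -0.0065 0.001 -0.0037 1; -0.042 0.0005 0.0727 -0.0065 0.0003 -0.0038 1; 0 0 0 0 0 0 1; 0 0 0 0 0 0 1")

```text
time: 10.7
position: [0.5739, 0.1771, 0.155]
tool_rot: [0.187, 0.69, 0.675, 0.181]
ft_force: [19.1, -20.4, -12.3]
grip_width: 0.0158
finger_force: 60.5
```

```bash
python3 arc.py 1.6 2
```

```text
q 1.561838906575975 r 0.08051423495798883 h 0.06312509922025931 tool ang 1.5619394064664407 F [ 19.1137098  -20.42699458 -12.34679012] j [ 0.14  0.38  1.76 -0.18  0.48  0.29] w 0.015847541286840357
1.5617490125006193 0.07971426737400834
rv [-0.0096  0.0001  0.0166]
[[-0.0013  0.0013 -0.0008]
 [-0.0013 -0.     -0.0008]]
```

Call:
drive_tool(deltas="0 0 0 -0.002 -0.001 -0.0012 1; 0 0 0 -0.002 -0.001 -0.0012 1; 0 0 0 0 0 0 1")

```text
time: 11.0
position: [0.5734, 0.1769, 0.1551]
tool_rot: [0.189, 0.689, 0.675, 0.186]
ft_force: [42.6, -5.3, -19.2]
grip_width: 0.0158
finger_force: 59.9
```

```bash
python3 arc.py 1.6 2
```

```text
q 1.5662032488878221 r 0.08024541221831856 h 0.0634151893096042 tool ang 1.5611814891893527 F [ 42.61855822  -5.30368799 -19.195019  ] j [ 0.14  0.38  1.77 -0.18  0.46  0.29] w 0.015776644332355115
1.5661569976454845 0.07944542074182352
rv [-0.0085  0.0001  0.0147]
[[-0.0012  0.0016 -0.0007]
 [-0.0012 -0.     -0.0007]]
```

At the stop: the force rose 23 N over 0.5 mm of travel. I release, retreat, and measure the controller.

Call:
drive_tool(deltas="0 0 0 0.002 0.001 0.001 0; 0 0 0 0 0 0 0; 0 0 0 0 0 0 0; 0 0 0 -0.01 0 0.0173 0; 0 0 0 -0.01 0 0.0173 0; 0 0 0 -0.01 0 0.0173 0; 0 0 0 -0.01 0 0.0173 0; 0 0 0 -0.01 0 0.0173 0; 0 0 0 -0.01 0 0.0173 0; 0 0 0 -0.02 -0.01 0.02 1; 0 0 0 -0.02 -0.01 0.02 1")

```text
time: 12.1
position: [0.4686, 0.1593, 0.2972]
tool_rot: [0.184, 0.69, 0.676, 0.181]
ft_force: [0.7, 0.5, 1.2]
grip_width: 0.0144
finger_force: 0.0
```

```bash
cat > ctl.py <<'E'
from h import *
cy=.049; a=np.radians(25); Mc=R.from_euler("z",cy).as_matrix()
cu=Mc@[np.cos(a),0,np.sin(a)]; cyv=Mc@[0,1,0]; cn=Mc@[-np.sin(a),0,np.cos(a)]
C=np.array([.441,-.2945,.055])
def co(c,h,s=.0005,hu=.07,hy=.12):
    U,V=np.meshgrid((np.arange(int(2*hy/s))+.5)*s-hy,(np.arange(int(2*hu/s))+.5)*s-hu)
    W=C+cn*h-U[...,None]*cyv-V[...,None]*cu
    q=proj(c,W.reshape(-1,3)).reshape(*U.shape,2).astype(np.float32)
    return cv2.remap(c["color"],q[...,0],q[...,1],cv2.INTER_CUBIC)
if __name__=="__main__":
    import pickle; D=pickle.load(open("d0.pkl","rb")); r=[]
    for n in("top","scene"):
        im=co(D[n],.008).copy()
        cv2.rectangle(im,(240-216,140-125),(240+216,140+125),(255,0,0),1)
        for k in(78,34,-8,-67): cv2.line(im,(240-2*k,150),(240-2*k,250),(0,0,255),1)
        r.append(im)
    cv2.imwrite("pics/ctl.png",np.vstack(r)[:,:,::-1])
E
python3 ctl.py; python3 - <<'E'
from ortho import *
ims=[]
for n in("top","scene"):
    c=optics.capture(n); P=cloud(c); ok=c["z_map"]>0
    for d in optics.silhouettes(n,"iso_lever")[:1]:
        m=d["mask"]&ok; e=P[m]-O-M@[0,.1508,.1]; x,y,h=e@eu,e@ey,e@es; k=(np.hypot(x,y)>.055)&(abs(h-.065)<.01)
        print(n,d["confidence"],k.sum(),"iso ang",np.median(np.arctan2(y[k],x[k])))
E
```

```text
top 0.89 162 iso ang 1.5366342541689244
scene 0.64 85 iso ang 1.5088842331546948
```

View pics/ctl.png

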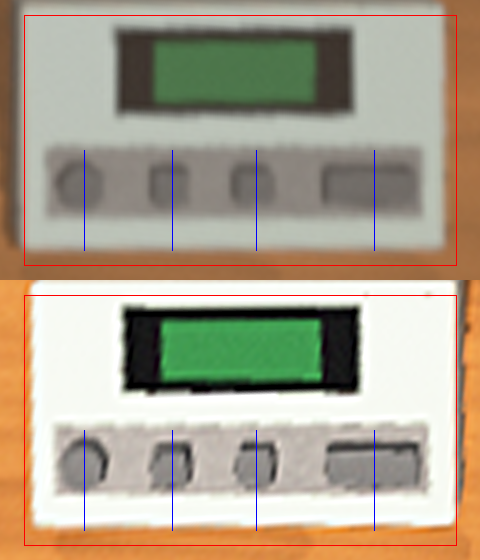

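The keys sit about 1 to 3 px left of the blue guides, in a row at v ≈ 184 (22 mm below the face's middle). I check the isolating lever once more before leaving, then work out the hover over the round key.

```bash
cat >> ctl.py <<'E'
def key(y,h):  # TCP with tips h above the key top
    p=C+cyv*(y+.0015)-cu*.022+cn*(.008+h+.019)
    return p,R.from_matrix(np.c_[cyv,cu,-cn])
E
python3 - <<'E'
from meas import *; import ctl; from plan import *
ims=[]
for n in("top","scene"):
    c=optics.capture(n); ims.append(cv2.rotate(ortho(c,.1508,.0655,.13)[160:360,0:300],cv2.ROTATE_180))
    im=ims[-1]; cv2.line(im,(0,99),(299,99),(255,0,0),1)
cv2.imwrite("pics/iso.png",cv2.resize(np.hstack(ims),None,fx=1.3,fy=1.3)[:,:,::-1])
p,r=ctl.key(.078,.06); print(p); delta(p,r,10)
E
```

```text
[ 0.38046756 -0.21787293  0.12455118]
total rv [-0.0027  0.0842  0.07  ] dp [-0.0893 -0.3774 -0.1711] per 10 [-0.0003  0.0084  0.007 ] [-0.0089 -0.0377 -0.0171]
```

View pics/iso.png

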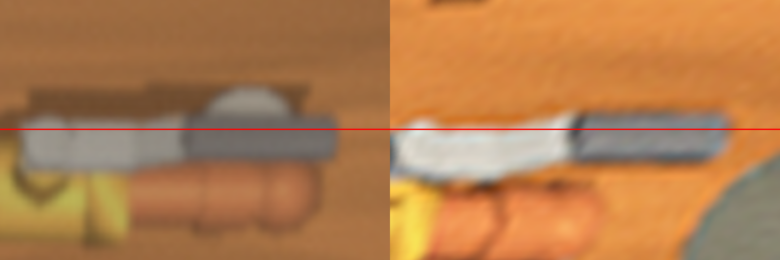

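The sleeve lies parallel to the pipe in both views (v≈137 at each end), and the stop force agrees, so it is fully open. Now to the controller.

Call:
drive_tool(deltas="0 0.0084 0.007 -0.009 -0.038 0 1; 0 0.0084 0.007 -0.009 -0.038 0 1; 0 0.0084 0.007 -0.009 -0.038 0 1; 0 0.0084 0.007 -0.009 -0.038 0 1; 0 0.0084 0.007 -0.009 -0.038 0 1; 0 0.0084 0.007 -0.009 -0.038 -0.034 1; 0 0.0084 0.007 -0.009 -0.038 -0.034 1; 0 0.0084 0.007 -0.009 -0.037 -0.034 1; 0 0.0084 0.007 -0.009 -0.037 -0.034 1; 0 0.0084 0.007 -0.009 -0.037 -0.034 1; 0 0 0 0 0 0 1; 0 0 0 0 0 0 1")

```text
time: 13.6
position: [0.3806, -0.2127, 0.1297]
tool_rot: [0.147, 0.674, 0.706, 0.158]
ft_force: [-0.1, -0.2, -0.6]
grip_width: -0.0001
finger_force: 0.0
```

```bash
python3 - <<'E'
import ctl; from plan import *
s=cur()[2]; print(s["joint_pos"],s["ft_force"],s["grip_width"])
p,r=ctl.key(.078,.006); delta(p,r,3); print(ctl.cn, ctl.cyv)
E
```

```text
[-0.99413967  0.14567224  2.14607015  0.59426325  0.71505229 -1.46862144] [-0.11287984 -0.187491   -0.60527143] -0.00010582340834894486
total rv [-0.0059 -0.0008  0.0018] dp [ 0.0227 -0.004  -0.0541] per 3 [-0.002  -0.0003  0.0006] [ 0.0076 -0.0013 -0.018 ]
[-0.42211101 -0.02070001  0.90630779] [-0.04898039  0.99879974  0.        ]
```

Call:
drive_tool(deltas="-0.002 0 0 0.0076 -0.0013 -0.018 1; -0.002 0 0 0.0076 -0.0013 -0.018 1; -0.002 0 0 0.0076 -0.0013 -0.018 1; 0 0 0 0 0 0 1; 0 0 0 0.0009 0 -0.0018 1; 0 0 0 0.0009 0 -0.0018 1; 0 0 0 0.0009 0 -0.0018 1; 0 0 0 0.0008 0 -0.0018 1; 0 0 0 0 0 0 1")

```text
time: 14.5
position: [0.4073, -0.2168, 0.0698]
tool_rot: [0.151, 0.673, 0.707, 0.156]
ft_force: [0.5, -0.4, 1.5]
grip_width: 0.0002
finger_force: 0.7
```

```bash
cat > k.py <<'E'
import ctl,sys; from plan import *
p0,r0,s=cur(); y=float(sys.argv[1]); p,r=ctl.key(y,0); d=p0-p
print("above top",d@ctl.cn,"along row",d@ctl.cyv,"slope",d@ctl.cu,"Fn",s["ft_force"]@ctl.cn,s["ft_force"])
E
python3 k.py .078
```

```text
above top -0.0009548220009310857 along row -0.00021476194768802365 slope 0.0012442578382361477 Fn 1.151669418358183 [ 0.49088075 -0.43179917  1.48949106]
```

Call:
drive_tool(deltas="0 0 0 0.0008 0 -0.0018 1; 0 0 0 0.0008 0 -0.0018 1; 0 0 0 0.0008 0 -0.0018 1; 0 0 0 0 0 0 1")

```text
time: 14.9
position: [0.4096, -0.2167, 0.0652]
tool_rot: [0.151, 0.672, 0.707, 0.156]
ft_force: [-17.6, 3.9, 28.9]
grip_width: -0.0002
finger_force: 16.9
```

```bash
python3 k.py .078
```

```text
above top -0.006084359681532014 along row -0.00025636275565643185 slope 0.0013576406521985194 Fn 33.50681816156947 [-17.57835523   3.91837456  28.87309548]
```

Call:
drive_tool(deltas="0 0 0 -0.0025 0 0.0054 1; 0 0 0 -0.0025 0 0.0054 1; 0 0 0 -0.0025 0 0.0054 1; 0 0 0 -0.0025 0 0.0054 1; 0 0 0 0.0014 -0.0286 0 1; 0 0 0 0.0014 -0.0286 0 1; 0 0 0 0.0014 -0.0286 0 1; 0 0 0 0 0 0 1; 0 0 0 0 0 0 1")

```text
time: 15.8
position: [0.4035, -0.3021, 0.0856]
tool_rot: [0.15, 0.673, 0.707, 0.156]
ft_force: [-0.2, 0.1, 0.8]
grip_width: -0.0002
finger_force: 0.0
```

```bash
python3 k.py -.008
```

```text
above top 0.016736585074463985 along row 0.0007083562499620632 slope 0.0006217531843390827 Fn 0.8047507538311849 [-0.16702135  0.12320938  0.81296845]
```

Call:
drive_tool(deltas="0 0 0 0.0017 0 -0.0036 1; 0 0 0 0.0017 0 -0.0036 1; 0 0 0 0.0017 0 -0.0036 1; 0 0 0 0.0017 0 -0.0036 1; 0 0 0 0.0008 0 -0.0018 1; 0 0 0 0.0008 0 -0.0018 1; 0 0 0 0.0008 0 -0.0018 1; 0 0 0 0 0 0 1")

```text
time: 16.6
position: [0.4131, -0.3021, 0.0659]
tool_rot: [0.151, 0.673, 0.707, 0.156]
ft_force: [-1.6, 2.8, 3.2]
grip_width: 0.0003
finger_force: 1.8
```

```bash
python3 k.py -.008
```

```text
above top -0.005146763302022062 along row 0.00024491341832655236 slope 0.0009820656113937413 Fn 3.542432431596393 [-1.60379334  2.7756654   3.22507425]
```

Call:
drive_tool(deltas="0 0 0 0.0007 0 -0.0014 1; 0 0 0 0 0 0 1")

```text
time: 16.8
position: [0.4134, -0.3022, 0.0653]
tool_rot: [0.151, 0.673, 0.707, 0.156]
ft_force: [-11.0, 3.9, 15.4]
grip_width: 0.0001
finger_force: 9.9
```

```bash
python3 k.py -.008
```

```text
above top -0.005874615842140396 along row 0.00012029142258478524 slope 0.0010463466820534925 Fn 18.559718848610096 [-10.99749548   3.87169819  15.44475211]
```

Call:
drive_tool(deltas="0 0 0 -0.0025 0 0.0054 1; 0 0 0 -0.0025 0 0.0054 1; 0 0 0 -0.0025 0 0.0054 1; 0 0 0 -0.0025 0 0.0054 1; 0 0 0 0.0015 -0.0295 0 1; 0 0 0 0.0015 -0.0295 0 1; 0 0 0 0 0 0 1; 0 0 0 0.0017 0 -0.0036 1; 0 0 0 0.0017 0 -0.0036 1; 0 0 0 0.0017 0 -0.0036 1; 0 0 0 0.0008 0 -0.0018 1; 0 0 0 0 0 0 1")

```text
time: 18.0
position: [0.4127, -0.3609, 0.0733]
tool_rot: [0.15, 0.673, 0.707, 0.156]
ft_force: [0.2, 1.1, 0.1]
grip_width: 0.0002
finger_force: 0.0
```

```bash
python3 k.py -.067
```

```text
above top 0.0028835960644306028 along row 0.0005604274837451985 slope 0.0011713075078494783 Fn 0.007289943849704638 [0.17503982 1.08255276 0.11429343]
```

Need about 9.5 mm commanded along the normal.

Call:
drive_tool(deltas="0 0 0 0.0008 0 -0.0018 1; 0 0 0 0.0008 0 -0.0018 1; 0 0 0 0.0008 0 -0.0018 1; 0 0 0 0.0008 0 -0.0018 1; 0 0 0 0.0006 0 -0.0013 1; 0 0 0 0 0 0 1")

```text
time: 18.6
position: [0.4164, -0.3614, 0.0655]
tool_rot: [0.151, 0.673, 0.707, 0.156]
ft_force: [-4.6, 3.8, 7.5]
grip_width: -0.0001
finger_force: 4.5
```

```bash
python3 k.py -.067
```

```text
above top -0.0056994813077432946 along row -7.348107728564801e-05 slope 0.0011947875188374657 Fn 8.643776576907175 [-4.554076    3.79885337  7.50306612]
```

One more small push to be sure it bottomed, then retreat.

Call:
drive_tool(deltas="0 0 0 0.0004 0 -0.0009 1; 0 0 0 0 0 0 1; 0 0 0 -0.0025 0 0.0054 1; 0 0 0 -0.0025 0 0.0054 1; 0 0 0 -0.005 0 0.011 1; 0 0 0 -0.01 0 0.03 1; 0 0 0 -0.01 0 0.04 1; 0 0 0 -0.01 0 0.04 1; 0 0 0 -0.01 0 0.03 1; 0 0 0 0 0 0 1; 0 0 0 0 0 0 1; 0 0 0 0 0 0 1")

```text
time: 19.8
position: [0.3666, -0.361, 0.225]
tool_rot: [0.15, 0.673, 0.707, 0.156]
ft_force: [0.1, -0.2, -0.2]
grip_width: -0.0002
finger_force: 0.0
```

```bash
python3 - <<'E'
from stripe import *
o=[]
for n in("top","scene"):
    c=optics.capture(n); o.append(c["color"][80:380,180:460]); x,_=center(D[n]); print(n,stripe(c,.21,x))
cv2.imwrite("pics/end.png",cv2.resize(np.hstack(o),None,fx=1.4,fy=1.4)[:,:,::-1])
print(observe()["ft_force"])
E
```

```text
top ctr [0.00094354 0.00049846 0.04801124] 130 now [0.00087801 0.00047976 0.04798325] 130
 mark [0.244, 0.235, 0.232, 0.238]
 lever before [-0.537, -0.539, -0.523, -0.535]
 lever now [0.237, 0.23, 0.226, 0.214]
scene ctr [0.00046389 0.00144585 0.04872537] 130 now [0.00050391 0.00145636 0.04874748] 130
 mark [0.166, 0.184, 0.165, 0.12]
 lever before [-0.623, -0.615, -0.608, -0.601]
 lever now [0.127, 0.139, 0.146, 0.16]
top (array([0.224, 0.222, 0.224, 0.221, 0.223, 0.221, 0.222, 0.22 , 0.221,
       0.221]), 'slope ang', 0.218, 'off mm', np.float64(0.24969893890116673))
scene (array([0.239, 0.236, 0.234, 0.232, 0.23 , 0.229, 0.228, 0.228, 0.228,
       0.227]), 'slope ang', 0.218, 'off mm', np.float64(0.8849950628318436))
[-0.525832   -0.46061985  0.77143608]
```

View pics/end.png

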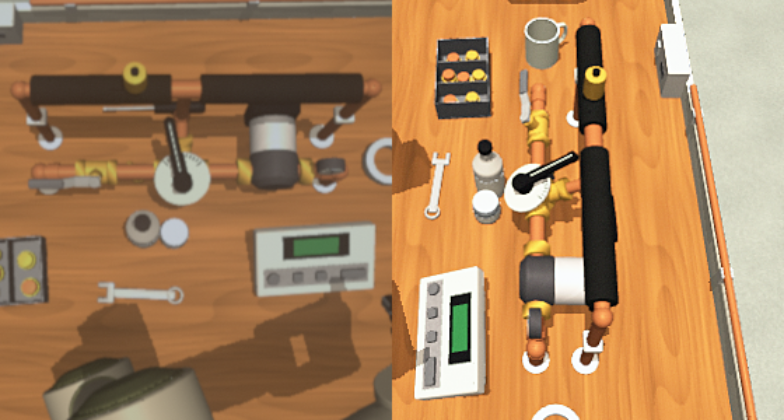

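The iso lever lies along the pipe (left half, around (65,183)). The mixing lever stands over the clip at 0.22 and the loose things are where they were, so I hand in.

```bash
python3 -c "from station import close_job; print(close_job())"
```

```text
the job is handed in; nothing more can be done
None
```

I handed the job in at about 20 s: the isolating lever is open at its stop, the mixing lever is at 0.22 rad against a mark I measured at 0.22–0.235, and the round, heating and bar keys were each pressed fully down in that order, with no sign in the final pictures of anything loose being moved; the judge's verdict was not shown.

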